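# Free the rear steamer cone from the crowded hook and set it in the pot

### The arm

A 6-joint arm with a two-finger parallel gripper is mounted at the origin on the work surface. World frame = base frame: x ahead of the robot, y to its left, z up, the work surface at z = 0. Lengths are in mm, angles in rad, forces in N, time in s.
With the tool pointing down it reaches from about 400 to 825 mm from the base axis. Payload 7 kg.
Tool frame: the origin (TCP) lies at the very end of the fingers, on their centre line; the grasp point (between the pads) lies 19 mm behind it; z points along the fingers, y is the line along which they close (so a half turn about z gives the same grasp; the last joint's range is limited). The gripper opens to 88 mm and grips with 3 to 60 N. Pads are 19 mm wide; open, the fingers measure 130 mm over their backs; the gripper's body (78 mm by 193 mm) begins 47 mm behind the grasp point.
Start: joints at [-1.033, 0.359, 0.012, 0, -1.224, -0.288], TCP at [166.841, -654.033, 226.561] pointing down, gripper open.
Joint ranges: [-3.07, 3.07], [-1.43, 2.12], [-1.02, 1.25], [-3.03, 1.67], [-3.05, -0], [-3.03, 3.03]. Speed limits (rad/s): [2.39, 2.39, 3.01, 3.14, 3.14, 3.14].

### API

Orientations are given as a unit quaternion [x, y, z, w].
In Python, from plant import bot gives the robot as it stands. Calls block until the motion is done:
- bot.move_ptp(position, orientation): joint-space move of the TCP to a pose.
- bot.line_to(position, velocity=150, ori=None): straight line of the TCP; ori=None keeps the orientation; velocity is the mean speed in mm/s.
- bot.move_joints(angles): joint-space move.
- bot.move_gripper(opening, force=None): finger opening in mm; force is the grip in N (None keeps the last); returns when the fingers have stopped.
- bot.pause(seconds).
- bot.solve_ik(position, orientation): joint angles nearest the present ones, or None.
- bot.read_state(): the state.
- bot.camera(name): name is "scene" or "top" or "wrist"; returns the picture (480x640x3 uint8, red, green, blue); there is no depth.
- bot.get_calibration(name): a dict with "fx", "fy", "cx", "cy" (pixels), "view" (4x4, takes a point from world to camera coordinates); the wrist camera has in their place "T_tool_cam" (4x4, takes a point from camera to tool coordinates, whose origin is the TCP and whose axes are the flange's). Camera axes: x right, y up, looking along -z (the intrinsics and any distortion apply to the point x, -y, -z); pixel columns grow to the right and rows downward; lengths in mm; the calibration is good to about 2 mm. A picture is of the moment at which its call begins: read the wrist's pose just before it. get_calibration takes no time and is no camera call.
A pose or a line that the arm cannot do raises bot.Unreachable and nothing moves.
- bot.close_job(): hands the job in; it is judged then, once.
The state is a dict: "t": time; "joint_pos": joint angles; "qvel": joint speeds; "tau": joint torques, N m; "tcp_pos": TCP position; "eef_rot": TCP orientation; "contact_force": force on the tool from outside, world axes, zero at the start; "moment": the same for the moment, N m; "width": finger opening in mm; "finger_force": force on a finger pad.
Only numpy, scipy, OpenCV 4.12 (cv2) and the standard library are available. Lean on these libraries where they do the work, as an engineer would, in place of code of your own. Each camera call takes 0.05 s, during which the arm holds its last target. There are 200 camera calls.

### The job

The steamer cone hangs at the back of the crowded hook stand, behind a skimmer and a turner. Move the skimmer and the turner one at a time to the empty hook stand so that both hang there by their eyes, then take the cone off and lower it gently, upright, into the mouth of the waisted pot until it rests there by its own weight; do not drop it in or press it tight. Leave the pot standing where it is, and do not disturb the teapot, the bowl and the mortar.

Things in the scene. Friction and masses are not known exactly. Their poses are not given: they have to be found in the camera images.
- full_stand: crowded dark steel hook stand, fixed, left or right of the pot: cone at the back by the post, skimmer and turner in front (order varies). Origin on the bench under the 16 mm square post; foot plate 150x120x12 mm. z up; the arm points to -x (roughly to the robot): one level flat bar, x 0 to -200 mm, 14 mm wide (y), 10 mm thick, upper face at z = 260 mm
- full_stand_tip (a point): free end of the crowded stand's arm: centre of the top of its upturned stub, at x = -204 mm, z = 276 mm in the stand's frame; the stub is 8 mm (x) by 14 mm (y) and rises 16 mm above the arm's upper face. Nothing of the stand is higher. Axes as the stand's
- spare_stand: second hook stand, identical in size and axes, fixed, its arm empty, on the other side of the pot; room for both tools. Origin on the bench under the post; arm along -x, x 0 to -200 mm, 14 mm wide, upper face at z = 260 mm
- spare_stand_tip (a point): free end of the spare stand's arm: centre of the top of its upturned stub, at x = -204 mm, z = 276 mm in that stand's frame, 16 mm above the arm's upper face
- skimmer: steel skimmer, about 0.14 kg, hanging flat across the arm: perforated round disc 72 mm across, 5 mm thick, lowest point z = -142 mm. Origin: middle of the underside of its crown, which rests on the arm (44 mm wide in y, 12 mm in x, z 0 to 8 mm). Below the crown an eye for the arm, 32 mm wide (y +-16 mm), 46 mm high, framed by 6 mm legs. z up, x through the disc, along the arm
- skimmer_grip (a point): middle of the skimmer's upright wooden grip on top of the crown: 18 x 18 mm square, from z = 8 to 48 mm above the body's origin; this point is at z = 32 mm. Take it from above, fingers closing along y (across the arm)
- turner: steel turner with rectangular slotted blade 60 mm wide, 68 mm high, 5 mm thick, lowest point z = -140 mm, about 0.14 kg. Origin, crown, eye (32 mm wide, 46 mm high), legs, grip and axes as on the skimmer: the origin is the middle of the crown's underside, which rests on the arm
- turner_grip (a point): middle of the turner's upright wooden grip, 18 x 18 mm square, from z = 8 to 48 mm above the body's origin; this point at z = 32 mm
- cone: tapered aluminium steamer cone (open round cup), about 0.22 kg. Origin: middle of the crown's underside, resting on the arm; crown, eye and grip as on the skimmer, the legs then spread to the cup's rim. Cup: rim at z = -62 mm, outer diameter 88 mm; closed bottom at z = -137 mm, outer diameter 44 mm; straight taper. z up along its axis, arm along x
- cone_grip (a point): middle of the cone's upright wooden grip, 18 x 18 mm square, from z = 8 to 48 mm above the body's origin; this point at z = 32 mm
- pot: waisted aluminium pot, 0.7 kg, loose on a clay slab (20 mm high, 132 mm across). Origin: centre of its underside, z up. Belly 106 mm; narrowest at z = 52 mm (inner 54 mm), then a mouth flaring straight to the rim at z = 97 mm (inner 80, outer 88 mm), same taper as the cone. With the cone resting in it, the cone's origin is about 170 mm above the pot's; only the flared wall is touched
- teapot: white ceramic teapot, body 124 mm across, about 195 mm over spout and handle, 106 mm high, behind the pot between the stands; bystander, origin under its centre
- bowl: small blue ceramic bowl, 90 mm across and 45 mm high, on the bench on the left (+y); bystander, origin under its centre
- mortar: grey stone mortar, 90 mm across and 65 mm high, on the bench on the right (-y); bystander, origin under its centre
There are look-alikes about, which are no part of the job. Leave any orange look-alike of the turner alone.

How it is judged (in metres and radians):
On the way, in this order (a step that is already met when the one before it is completed fails the run):
1. one of the two front tools hangs on the spare stand, released, the cone still on the crowded stand ((((x of skimmer in the frame of spare_stand between -0.196 and -0.02 m and y of skimmer in the frame of spare_stand between -0.014 and 0.014 m and z of skimmer in the frame of spare_stand between 0.252 and 0.27 m and angle between skimmer's own z axis and vertical below 0.25 rad and contact force between skimmer and spare_stand above 0.2 N) and contact force between the fingers and skimmer below 0.1 N) or ((x of turner in the frame of spare_stand between -0.196 and -0.02 m and y of turner in the frame of spare_stand between -0.014 and 0.014 m and z of turner in the frame of spare_stand between 0.252 and 0.27 m and angle between turner's own z axis and vertical below 0.25 rad and contact force between turner and spare_stand above 0.2 N) and contact force between the fingers and turner below 0.1 N)) and z of cone in the frame of full_stand between 0.248 and 0.272 m and contact force between cone and full_stand above 0.2 N), for 0.2 s.
2. both front tools hang on the spare stand, released, the cone still on the crowded stand (x of skimmer in the frame of spare_stand between -0.196 and -0.02 m and y of skimmer in the frame of spare_stand between -0.014 and 0.014 m and z of skimmer in the frame of spare_stand between 0.252 and 0.27 m and angle between each of skimmer, turner's own z axis and vertical below 0.25 rad and contact force between each of skimmer, turner and spare_stand above 0.2 N and x of turner in the frame of spare_stand between -0.196 and -0.02 m and y of turner in the frame of spare_stand between -0.014 and 0.014 m and z of turner in the frame of spare_stand between 0.252 and 0.27 m and contact force between the fingers and skimmer below 0.1 N and contact force between the fingers and turner below 0.1 N and z of cone in the frame of full_stand between 0.248 and 0.272 m and contact force between cone and full_stand above 0.2 N), for 0.2 s.
3. the cone is carried clear of the hook stands, off the crowded stand's arm and not yet in the pot (contact force between cone and full_stand below 0.05 N and contact force between the fingers and cone above 1 N and contact force between cone and pot below 0.05 N and x of cone in the frame of full_stand below -0.208 m), for 0.1 s.
4. the cone rests in the pot's mouth, released (horizontal distance between cone and pot below 0.01 m and z of cone in the frame of pot between 0.164 and 0.177 m and angle between cone's own z axis and vertical below 0.12 rad and contact force between cone and pot above 0.3 N and contact force between the fingers and cone below 0.1 N), for 0.2 s.
At the end, for the whole second after the job is handed in: Skimmer and turner hang on the spare arm between post and stub (crown -8/+10 mm of its top face, within 14 mm of its centre line, tilt < 0.25 rad). Cone rests in the pot within 10 mm of its axis, origin 164-177 mm above the pot's, tilt < 0.12 rad. Pot upright; all released, at rest (all of step 4 and x of skimmer in the frame of spare_stand between -0.196 and -0.02 m and y of skimmer in the frame of spare_stand between -0.014 and 0.014 m and z of skimmer in the frame of spare_stand between 0.252 and 0.27 m and angle between each of skimmer, turner's own z axis and vertical below 0.25 rad and contact force between each of skimmer, turner and spare_stand above 0.2 N and x of turner in the frame of spare_stand between -0.196 and -0.02 m and y of turner in the frame of spare_stand between -0.014 and 0.014 m and z of turner in the frame of spare_stand between 0.252 and 0.27 m and contact force between the fingers and skimmer below 0.1 N and contact force between the fingers and turner below 0.1 N and linear speed of each of skimmer, turner, cone, pot below 0.05 m/s and angle between pot's own z axis and vertical below 0.08 rad); the robot touches nothing.
It fails at once if the cone is dropped or pressed into the pot: more than 40 N between cone and pot (contact force between cone and pot above 40 N).
It fails at once if the pot is moved more than 30 mm or tipped more than 0.2 rad (distance of pot from where it was at the start of the episode above 0.03 m or angle between pot's own z axis and vertical above 0.2 rad).
It fails at once if the teapot, bowl or mortar is moved more than 30 mm (distance of any of teapot, bowl, mortar from where it was at the start of the episode above 0.03 m).
It fails at once if a tool or the cone is dropped onto the bench (height (world z) of any of skimmer, turner, cone below 0.165 m).
It also fails if it takes over 72 s, if anything falls off the work surface, if the arm or the gripper's body presses on something with over 40 N, if the wrist force passes 120 N, or if a joint passes its speed limit or range.

## Working session

There is one attempt and no reset: what is moved stays moved. The work goes in short steps, each a Python script; the robot and the scene stay as the last script left them, time stands still between calls to the robot, and variables do not carry over. Pictures are saved under pics/ and viewed, at most 10 in all, crops included, and the job is handed in when it is done.

```bash
mkdir -p pics; ls
python3 - <<'E'
from plant import bot
import cv2, numpy as np
for n in ("scene","top"):
    im=bot.camera(n); cv2.imwrite(f"pics/{n}0.png",im[:,:,::-1]); c=bot.get_calibration(n); print(n,{k:(np.round(v,3).tolist()) for k,v in c.items()})
print(bot.get_calibration("wrist")); s=bot.read_state(); print(s["t"],s["eef_rot"],s["width"])
E
```

```text
pics
scene {'fx': 556.19, 'fy': 556.19, 'cx': 325.336, 'cy': 236.228, 'view': [[-0.106, 0.994, 0.007, 111.964], [-0.799, -0.089, 0.595, 329.925], [0.592, 0.057, 0.804, -1511.63], [0.0, 0.0, 0.0, 1.0]]}
top {'fx': 512.209, 'fy': 512.209, 'cx': 330.703, 'cy': 244.323, 'view': [[0.024, -1.0, 0.012, -59.767], [0.996, 0.025, 0.09, -541.902], [-0.091, 0.01, 0.996, -1112.179], [0.0, 0.0, 0.0, 1.0]]}
{'fx': 367.37720101124603, 'fy': 367.37720101124603, 'cx': 319.65716508382553, 'cy': 238.3519916360353, 'T_tool_cam': array([[-3.70073339e-05,  9.59796434e-01,  2.80696998e-01,
         7.57606220e+01],
       [ 9.99999999e-01,  3.53148872e-05,  1.10875110e-05,
        -6.29347757e-01],
       [ 7.28970729e-07,  2.80696998e-01, -9.59796434e-01,
        -1.57502872e+02],
       [ 0.00000000e+00,  0.00000000e+00,  0.00000000e+00,
         1.00000000e+00]])}
0.1 [-1.24514003e-01  9.92217561e-01  7.39898180e-04 -1.63605435e-04] 87.17221071173815
```

View pics/scene0.png

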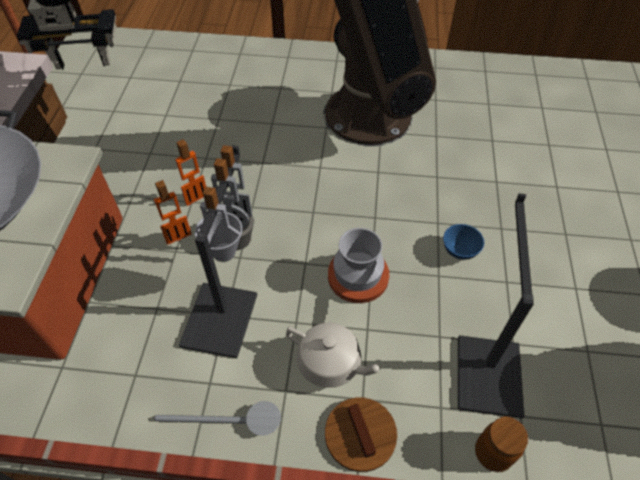

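View pics/top0.png

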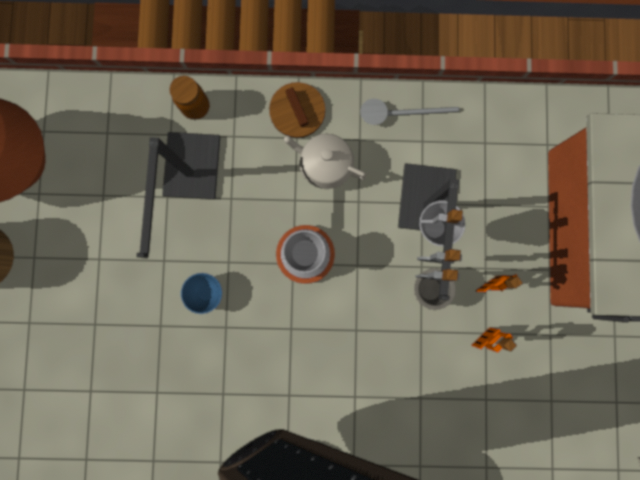

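Scene: the crowded stand is on the left of the picture (-y), with its post at about (215,260). Its wooden grips are at (228,155), (222,170) and (210,197). The spare stand is at right, with its tip at (521,198) and post top at (527,297). The orange tools at (190,175) and (172,215) are the look-alikes. In the top view the grips are at (455,215), (453,256) and (451,275), the spare tip is at (143,254) and the pot mouth is at (305,253). I'll enlarge the crowded stand.

```bash
cat > h.py <<'E'
from plant import bot
import numpy as np, cv2
from scipy.spatial.transform import Rotation as R
def px(n,u,v,z):
    """world point at height z on the pixel's ray (fixed cameras)"""
    c=bot.get_calibration(n); V=np.array(c["view"])
    d=V[:3,:3].T@np.array([(u-c["cx"])/c["fx"],-(v-c["cy"])/c["fy"],-1]); o=-V[:3,:3].T@V[:3,3]
    return o+d*(z-o[2])/d[2]
def proj(n,p):
    c=bot.get_calibration(n); V=np.array(c["view"]); q=V[:3,:3]@p+V[:3,3]
    return np.array([c["cx"]-c["fx"]*q[0]/q[2], c["cy"]+c["fy"]*q[1]/q[2]])
def tri(u1,u2):
    from scipy.optimize import least_squares
    f=lambda p:np.r_[proj("scene",p)-u1,proj("top",p)-u2]
    r=least_squares(f,[500,0,200]); return r.x, np.abs(r.fun).max()
E
python3 - <<'E'
from h import *
a=cv2.imread("pics/scene0.png")[130:280,130:280]; b=cv2.imread("pics/top0.png")[190:340,390:540]
im=np.hstack([cv2.resize(x,(600,600),interpolation=cv2.INTER_CUBIC)[:, :] for x in (a,b)])
cv2.imwrite("pics/crop1.png",cv2.resize(im,(800,400)) )
cv2.imwrite("pics/cropt.png",cv2.resize(b,(600,600),interpolation=cv2.INTER_CUBIC))
cv2.imwrite("pics/crops.png",cv2.resize(a,(600,600),interpolation=cv2.INTER_CUBIC))
E
```

```text
(no output)
```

View pics/cropt.png

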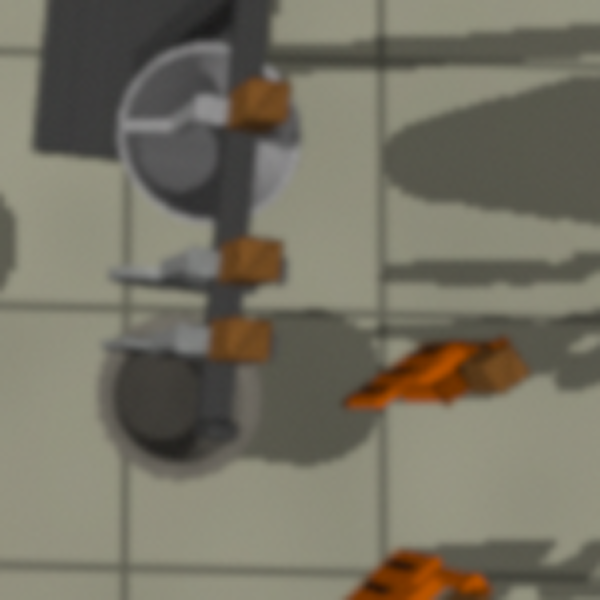

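View pics/crops.png

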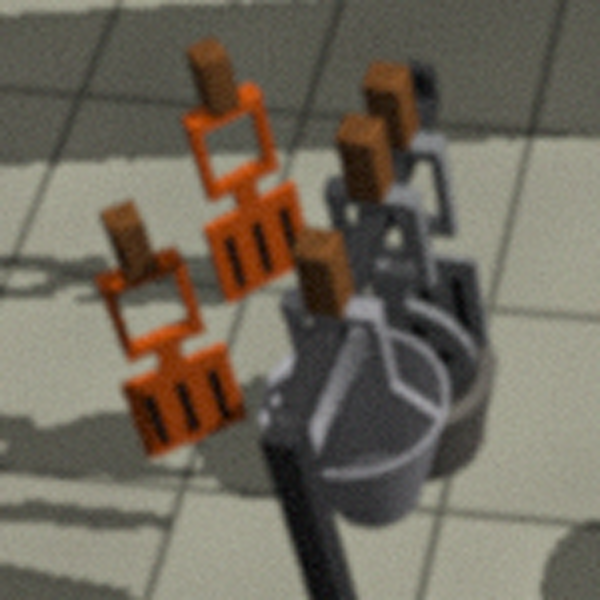

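In the crops, the cone's grip is at the back by the post. Its top is at (267,101) in the top crop and (322,240) in the scene crop. The two steel tools are in front: the middle one has its grip at (261,260) / (365,130) and seems to be the perforated skimmer, and the front one at (248,340) / (388,75) has a slotted grey blade, so it is the turner. Both orange ones are off the arm and stay untouched.

Run:
```python
from h import *
np.set_printoptions(precision=1,suppress=True)
T=lambda u,v:(390+u/4,190+v/4); S=lambda u,v:(130+u/4,130+v/4)
for n,s,t,z in [("cone",S(322,240),T(267,101),308),("mid",S(365,128),T(261,260),308),("front",S(388,73),T(248,340),308),
  ("tip",S(424,73),T(215,428),276),("sparetip",(521,197),(143,254),276),("orangeA",S(208,48),T(500,362),250),("potrim",(360,247),(305,252),117)]:
    print(n,px("scene",*s,z),px("top",*t,z),*tri(s,t))
print("spare posttop",px("top",154,143,260),px("scene",527,295,260))
print("foot",px("top",192,165,12),px("scene",490,376,12), "full foot",px("top",428,198,12),px("scene",219,320,12))
print("orangeB",tri(S(125,212),(510,345)))
```

```text
cone [ 572.2 -249.1  308. ] [ 571.8 -253.9  308. ] [ 571.6 -251.7  307.5] 1.3805655806063442
mid [ 506.1 -245.2  308. ] [ 504.8 -251.5  308. ] [ 504.6 -249.   306.7] 1.8121653341553383
front [ 471.5 -242.3  308. ] [ 471.4 -246.2  308. ] [ 471.2 -244.5  307.9] 1.1303839212858975
tip [ 438.1 -236.7  276. ] [ 434.5 -240.   276. ] [ 434.3 -239.5  272.3] 0.8557826759235923
sparetip [500.1 284.4 276. ] [495.5 278.  276. ] [496.  283.1 270.5] 1.87995209108783
orangeA [ 407.5 -353.5  250. ] [ 466.6 -372.7  250. ] [ 463.2 -340.1  308.4] 7.123348905412541
potrim [525.4  11.7 117. ] [517.8   6.5 117. ] [518.5   9.4 107. ] 1.2266384312769674
spare posttop [695.3 275.5 260. ] [691.2 279.  260. ]
foot [717.2 272.7  12. ] [723.3 279.3  12. ] full foot [ 655.5 -264.6   12. ] [ 662.7 -258.4   12. ]
orangeB (array([ 334.3, -453.1,   32.9]), np.float64(5.803209012243627))
```

```bash
cat >> h.py <<'E'
def Q(psi): return (R.from_euler("z",psi)*R.from_euler("y",np.pi)).as_quat()
def wpx(cam,u,v,z):
    """world point at height z for wrist pixel; cam=(tcp_pos, eef_rot)"""
    c=bot.get_calibration("wrist"); T=c["T_tool_cam"]; Rw=R.from_quat(cam[1]).as_matrix()
    d=Rw@T[:3,:3]@np.array([(u-c["cx"])/c["fx"],-(v-c["cy"])/c["fy"],-1]); o=Rw@T[:3,3]+cam[0]
    return o+d*(z-o[2])/d[2]
def snap(name):
    s=bot.read_state(); im=bot.camera("wrist"); cv2.imwrite(f"pics/{name}.png",im[:,:,::-1])
    np.savez(f"pics/{name}.npz",p=s["tcp_pos"],q=s["eef_rot"]); return im
def cam(name): d=np.load(f"pics/{name}.npz"); return d["p"],d["q"]
E
python3 - <<'E'
from h import *
p=bot.read_state()["tcp_pos"]
bot.line_to([p[0],p[1],420],250)
bot.move_ptp([490,281,400],Q(-.02)); snap("wspare")
bot.move_ptp([490,-246,400],Q(-.085)); snap("wfull")
s=bot.read_state(); print(s["t"],s["joint_pos"],s["tcp_pos"],s["contact_force"])
E
```

```text
7.7167 [-1.09337038e-01  8.25106953e-02  4.06191310e-02  1.82668113e-04
 -1.52737301e+00 -1.54768315e+00] [ 489.35389936 -246.74032408  400.93251612] [-0.4576987   0.52985201 -0.47122025]
```

View pics/wspare.png

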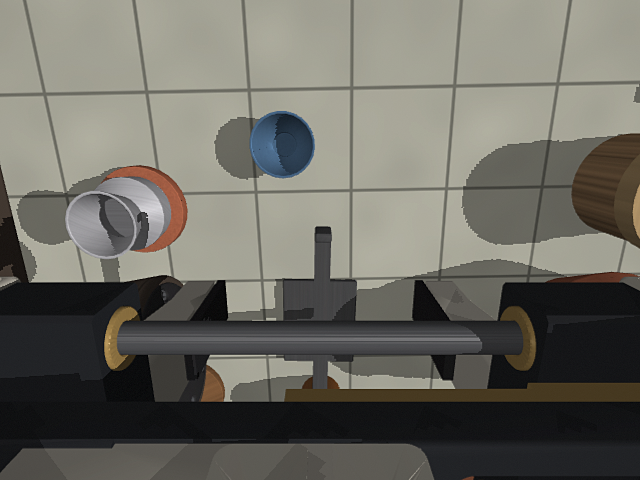

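View pics/wfull.png

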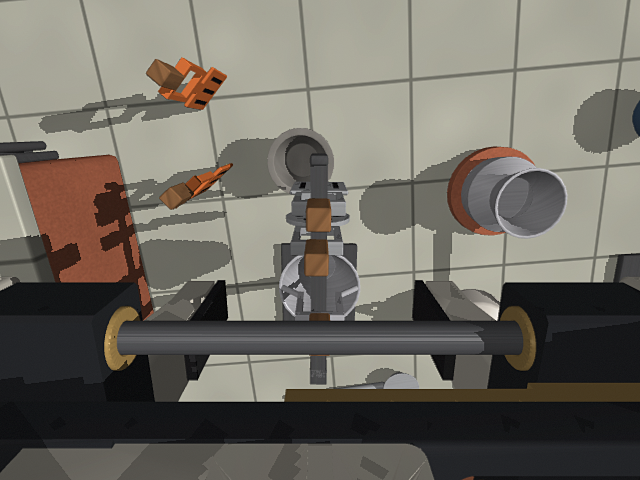

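The spare view shows the tip at (323,230) and the arm running down to about (320,385). The full view shows the tip at (319,158), the front grip at (319,215), the middle grip at (317,258) and the pot mouth at (530,202). One enlarged crop of both should fix the edges and confirm which tool is which.

Run:
```python
import cv2,numpy as np
a=cv2.imread("pics/wfull.png")[140:280,270:370]; b=cv2.imread("pics/wspare.png")[215:355,285:385-10]
f=lambda x:cv2.resize(x,None,fx=4.2,fy=4.2,interpolation=cv2.INTER_CUBIC)
cv2.imwrite("pics/crop2.png",np.hstack([f(a),f(b)])[:600,:800])
```

```text
(no output)
```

View pics/crop2.png

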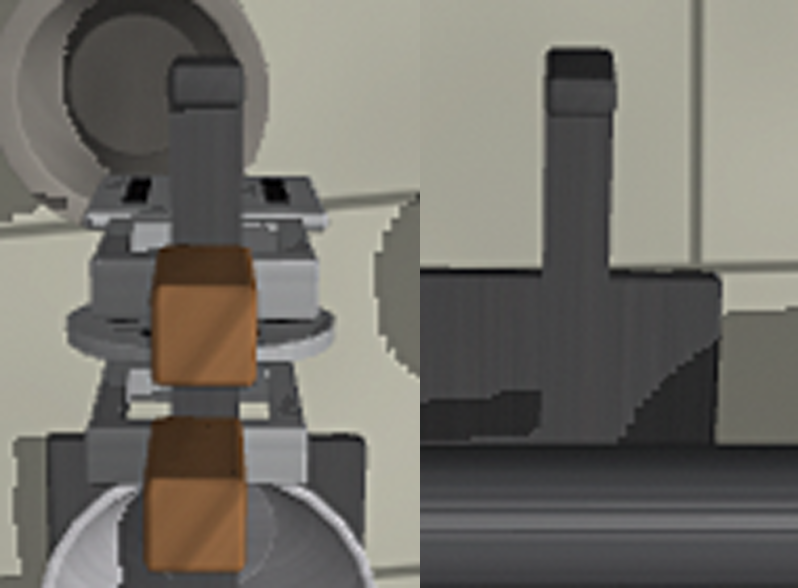

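The slotted grey blade in front is the turner, and the round perforated disc behind it is the skimmer. Crop top faces: turner (205,334), skimmer (196,525), full tip (206,88), spare tip (160,97).

Run:
```python
from h import *
np.set_printoptions(precision=1,suppress=True)
F=lambda u,v:(270+u/4.2,140+v/4.2); S=lambda u,v:(285+u/4.2,215+v/4.2)
def show(n,c,uv,z): print(n,wpx(cam(c),*uv,z))
show("turner","wfull",F(205,334),308);show("skimmer","wfull",F(196,525),308);show("tip","wfull",F(206,88),276)
show("arm1","wfull",F(207,150),260)
show("stip","wspare",S(160,97),276)
for n,rows in (("wspare",[245,255,265,275,362,370]),("wfull",[180,188,235,360,366])):
  g=cv2.cvtColor(cv2.imread(f"pics/{n}.png"),cv2.COLOR_BGR2GRAY).astype(float)
  for r in rows:
    d=np.abs(np.diff(g[r-1:r+2].mean(0)))[295:345]; i=np.sort(np.argsort(d)[-4:])+295.5
    print(n,r,i,g[r,306:336].astype(int).tolist() if r>300 else "")
show("pot","wfull",(530.5,202.5),117); show("pot2","wspare",(101.5,224.5),117)
```

```text
turner [ 473.4 -246.5  308. ]
skimmer [ 507.1 -251.   308. ]
tip [ 435.9 -243.1  276. ]
arm1 [ 448.8 -244.1  260. ]
stip [496.2 283.7 276. ]
wspare 245 [313.5 314.5 329.5 330.5] 
wspare 255 [313.5 314.5 329.5 330.5] 
wspare 265 [313.5 314.5 329.5 330.5] 
wspare 275 [313.5 314.5 329.5 330.5] 
wspare 362 [312.5 327.5 329.5 331.5] [166, 167, 167, 167, 167, 169, 178, 86, 62, 66, 68, 69, 71, 69, 68, 69, 69, 69, 68, 70, 66, 83, 172, 180, 117, 110, 102, 103, 104, 106]
wspare 370 [312.5 327.5 340.5 342.5] [162, 162, 160, 161, 161, 166, 150, 75, 64, 68, 67, 69, 70, 69, 69, 69, 70, 67, 69, 70, 65, 79, 163, 164, 161, 161, 162, 162, 161, 162]
wfull 180 [295.5 326.5 327.5 328.5] 
wfull 188 [298.5 304.5 332.5 338.5] 
wfull 235 [299.5 326.5 340.5 341.5] 
wfull 360 [309.5 325.5 326.5 330.5] [172, 172, 173, 184, 91, 65, 68, 70, 71, 73, 75, 74, 71, 71, 74, 71, 72, 75, 75, 53, 91, 173, 176, 177, 159, 114, 104, 147, 173, 172]
wfull 366 [309.5 326.5 330.5 333.5] [168, 168, 171, 184, 66, 60, 70, 71, 70, 73, 74, 73, 71, 72, 72, 70, 72, 74, 74, 56, 94, 173, 174, 172, 176, 135, 108, 118, 168, 171]
pot [519.8   7.6 117. ]
pot2 [520.2  10.4 117. ]
```

Run:
```python
from h import *
np.set_printoptions(precision=2,suppress=True)
for c,a,b in (("wspare",(322,250),(320,366)),("wfull",(319.2,176),(318.1,363))):
    p,q=wpx(cam(c),*a,260),wpx(cam(c),*b,260); d=q-p; psi=np.arctan2(d[1],d[0]); print(c,p,q,psi)
    t=np.array([496.2,283.7]) if c=="wspare" else np.array([435.9,-243.1])
    print(" origin",t+204*np.array([np.cos(psi),np.sin(psi)]))
print(bot.solve_ik([575,-255,450],Q(-.1)),bot.solve_ik([630,280,450],Q(-.02)))
print(bot.solve_ik([560,280,450],Q(-.02)))
```

```text
wspare [511.47 282.65 260.  ] [626.51 278.84 260.  ] -0.03317511669360493
 origin [700.09 276.93]
wfull [ 448.99 -244.18  260.  ] [ 622.79 -260.27  260.  ] -0.09230175581212662
 origin [ 639.03 -261.9 ]
[-0.11  0.23  0.32  0.   -1.66 -1.56] [ 0.7   0.34  0.48  0.   -1.71 -2.29]
[ 0.77  0.23  0.32  0.   -1.66 -2.37]
```

```bash
cat >> h.py <<'E'
FULL=(np.array([639.0,-261.9]),-.0923); SPARE=(np.array([700.1,276.9]),-.0332)
def at(st,x,z,y=0):
    o,a=st; return [o[0]+x*np.cos(a)-y*np.sin(a), o[1]+x*np.sin(a)+y*np.cos(a), z]
def rep(tag):
    s=bot.read_state(); print(tag,round(s["t"],2),np.round(s["tcp_pos"],1),"w",round(s["width"],1),"F",np.round(s["contact_force"],1),"ff",np.round(s["finger_force"],1))
G=275  # TCP height for grasping a hanging grip
def pick(x):
    bot.move_gripper(60,25); bot.move_ptp(at(FULL,x,345),Q(FULL[1])); rep("above")
    bot.line_to(at(FULL,x,G),100); bot.move_gripper(5,25); rep("grip")
    bot.line_to(at(FULL,x,G+26),80); rep("lift")
    bot.line_to(at(FULL,-255,G+26),180); rep("out")
def place(x):
    bot.line_to(at(FULL,-255,G+60),200)
    bot.line_to(at(SPARE,-255,G+60),300,Q(SPARE[1])); bot.line_to(at(SPARE,-255,G+26),150); bot.pause(.2); rep("entry")
    bot.line_to(at(SPARE,x,G+26),150); rep("over"); bot.line_to(at(SPARE,x,G+1),60); rep("down")
    bot.move_gripper(50); rep("open"); bot.line_to(at(SPARE,x,350),150); rep("up")
E
python3 - <<'E'
from h import *
pick(-165.4)
im=bot.camera("scene"); cv2.imwrite("pics/s1.png",im[:,:,::-1])
if 14<bot.read_state()["width"]<22: place(-70)
im=bot.camera("scene"); cv2.imwrite("pics/s2.png",im[:,:,::-1])
E
```

```text
above 8.76 [ 473.9 -246.9  345.3] w 59.9 F [0.4 0.  1.3] ff 0.0
grip 10.36 [ 474.3 -246.6  275. ] w 17.9 F [-0.1  0.5  0.1] ff 25.0
lift 10.83 [ 474.3 -246.5  301. ] w 18.2 F [ 0.3 -0.2 -1.4] ff 25.0
out 11.48 [ 385.3 -238.4  301.2] w 18.1 F [ 0.8 -0.4 -0.5] ff 25.0
entry 14.33 [445.7 285.6 302.2] w 17.9 F [ 0.4  0.  -0.9] ff 25.0
over 15.72 [629.7 279.3 301.3] w 18.0 F [ 0.3  0.4 -1.2] ff 25.0
down 16.28 [629.9 279.2 275.4] w 18.1 F [-0.2  0.5 -1.4] ff 25.0
open 17.04 [630.1 279.2 276. ] w 49.9 F [0.4 0.2 0.2] ff 0.0
up 17.68 [629.7 279.2 349. ] w 49.8 F [ 0.6  1.1 -1.1] ff 0.0
```

Run:
```python
from h import *
pick(-131.5)
if 14<bot.read_state()["width"]<22: place(-120)
bot.move_ptp(at(FULL,-110,400),Q(FULL[1])); snap("w3"); rep("view")
a=bot.camera("scene")[:,:,::-1]; cv2.imwrite("pics/s3.png",a)
w=cv2.imread("pics/w3.png")[140:320,230:590]
im=np.hstack([cv2.resize(a[180:360,440:560],(400,600),interpolation=3),cv2.resize(a[130:310,140:260],(400,600),interpolation=3)])
cv2.imwrite("pics/c3.png",im)
```

```text
above 20.16 [ 508.6 -249.1  344.9] w 60.5 F [-0.4 -0.3 -0.7] ff 0.0
grip 21.76 [ 508.1 -249.9  275.1] w 18.2 F [-0.1 -1.4  0.6] ff 25.0
lift 22.23 [ 508.1 -249.7  301.1] w 17.8 F [-0.8  0.3 -1.8] ff 25.0
out 23.07 [ 385.8 -238.5  301.1] w 17.7 F [ 0.6 -0.7 -0.9] ff 25.0
entry 25.87 [445.7 285.6 302.2] w 17.9 F [ 0.4  0.9 -1.5] ff 25.0
over 26.92 [579.7 280.8 301.1] w 18.0 F [-0.9 -0.2 -1.7] ff 25.0
down 27.48 [579.8 280.8 275.4] w 17.7 F [ 0.1  1.1 -1.4] ff 25.0
open 28.24 [580.2 280.9 276. ] w 50.0 F [-0.4 -0.1  0.6] ff 0.0
up 28.88 [579.7 280.8 349. ] w 50.1 F [ 0.1  0.3 -0.5] ff 0.0
view 30.88 [ 529.9 -251.   399.7] w 50.0 F [-0.7  0.2 -0.7] ff 0.0
```

View pics/c3.png

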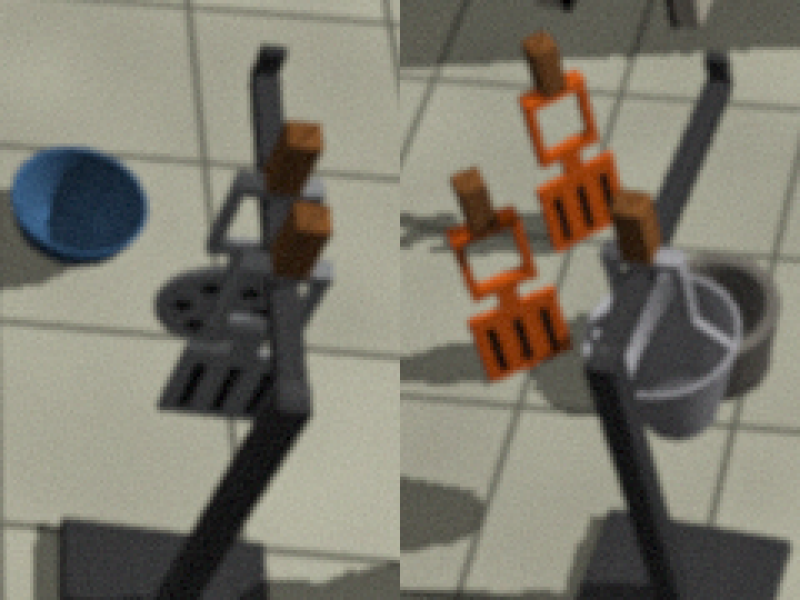

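View pics/w3.png

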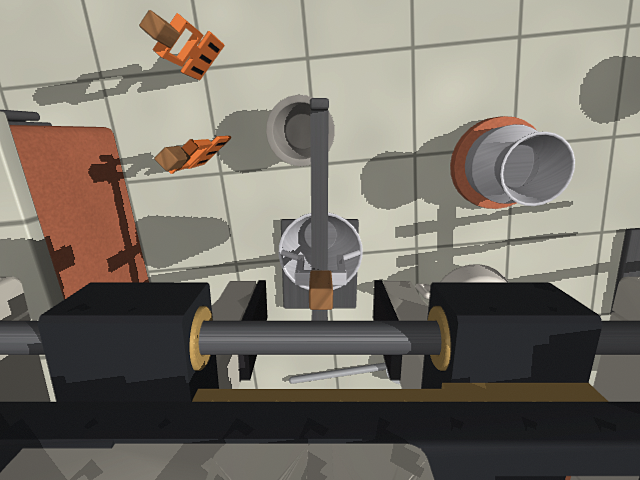

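Both tools hang by their eyes on the spare arm, and the cone is alone on the crowded arm. In the wrist view the cone's grip top is at (321,297) and the pot rim is centred at about (537.5,168.5).

Run:
```python
from h import *
g=wpx(cam("w3"),321,297,308); p=wpx(cam("w3"),537.5,168.5,117); print(g,p)
o,a=FULL; d=g[:2]-o; x=d@[np.cos(a),np.sin(a)]; print("cone x,y",x,d@[-np.sin(a),np.cos(a)])
if -85<x<-50:
    pot=np.array([519.8,9.0])
    bot.move_gripper(60,25); bot.move_ptp(at(FULL,x,345),Q(a)); bot.line_to(at(FULL,x,G),100); bot.move_gripper(5,30); rep("grip")
    bot.line_to(at(FULL,x,G+26),60); rep("lift")
    bot.line_to(at(FULL,-275,G+26),150); bot.pause(.15); rep("out")
    bot.line_to([440,9,G+30],200); bot.line_to([*pot,G+30],100); bot.pause(.3); rep("over pot")
    cv2.imwrite("pics/top4.png",bot.camera("top")[:,:,::-1]); snap("w4")
```

```text
[ 572.41986399 -254.47581255  308.        ] [520.57628126   8.12458302 117.        ]
cone x,y -66.9810094889519 1.2559608870032948
grip 33.38 [ 572.4 -255.6  275. ] w 17.6 F [-0.7  0.5  0.2] ff 30.0
lift 33.96 [ 572.3 -255.6  301.1] w 17.6 F [ 0.1 -0.1 -3.7] ff 30.0
out 35.64 [ 365.6 -236.6  300.7] w 17.8 F [ 0.7  0.3 -2. ] ff 30.0
over pot 38.33 [519.6   9.1 305.4] w 18.1 F [ 0.7 -0.6 -1.3] ff 30.0
```

```bash
cat >> h.py <<'E'
def fz(n=6):
    v=[]
    for _ in range(n): v.append(bot.read_state()["contact_force"]); bot.pause(.02)
    return np.mean(v,0)
E
python3 - <<'E'
from h import *
pot=[519.8,9.0]
bot.line_to([*pot,225],80); bot.line_to([*pot,211],25); bot.pause(.2); f0=fz(12); print("free",f0); z=211
while z>202.5:
    z-=1; bot.line_to([*pot,z],15); f=fz(); print(z,np.round(f-f0,1))
    if f[2]-f0[2]>2.5: break
rep("stop")
E
```

```text
free [-0.06884188  0.1956975  -2.10020175]
210 [-0.2 -0.4 -0.4]
209 [ 0.1 -0.1  0. ]
208 [ 0.2 -0.3 -0.2]
207 [-0.5 -0.3 -0.1]
206 [-1.3 -0.2  1.1]
205 [-3.4 -0.4  7.3]
stop 42.78 [519.8   9.  205.4] w 17.8 F [-4.8 -0.1  6.3] ff 30.0
```

Contact came at TCP z = 206, against 205 expected, so the cone is close to centred. I'll shift about 0.7 mm to -x to ease the side force, then release.

Run:
```python
from h import *
bot.line_to([519.1,9,205.6],10); print(fz())
bot.move_gripper(50); rep("open"); bot.line_to([519.1,9,300],120)
bot.line_to([420,9,330],250); bot.pause(.5); rep("clear")
a=bot.camera("scene")[:,:,::-1]; b=bot.camera("top")[:,:,::-1]
cv2.imwrite("pics/c5.png",np.hstack([cv2.resize(a[170:350,300:560],(520,360),interpolation=3),cv2.resize(b[180:320,250:360],(280,360),interpolation=3)]))
```

```text
[-0.2117051  -0.60219095 -0.00603373]
open 43.89 [519.1   9.  205.6] w 50.1 F [-0.2 -0.8  0.1] ff 0.0
clear 45.89 [420.2   9.  329.7] w 50.0 F [-0.5  0.2  0.1] ff 0.0
```

View pics/c5.png

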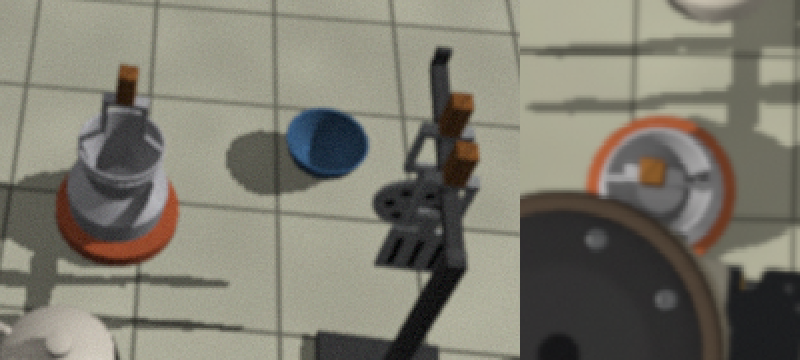

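The cone sits upright in the pot's mouth, with its grip at (127,85) in the scene crop. Both tools hang on the spare arm and the gripper is clear.

```bash
python3 -c "
from plant import bot
print(bot.close_job())"
```

```text
the job is handed in; nothing more can be done
None
```

The job is handed in at about 46 s of the 72 s limit: the skimmer and turner hang by their eyes on the spare stand, the cone rests upright and released in the pot's mouth after about 7 N of contact, and no verdict came back from the judge.

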